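# Bed the loose tile of a plaster relief

## Task

One of the four plaster tiles in the wooden frame is not bedded and rocks when pressed near an edge: feel the tiles with a fingertip to find it, then press it in the middle until it is level and fully down on its bed. Finish with the fingers still pressing firmly on that tile, and on it alone, to hold it while it bonds. Only press: do not lift any tile, and leave the tub, the brush and the plaster offcut where they are.

Things in the scene. Friction and masses are not known exactly. Their poses are not given: they have to be found in the camera images.
- panel: Square wooden frame of the relief, 236 x 236 mm, fixed to the table; walls 13 mm wide, their tops 34 mm above the table, 16 mm below the tile tops. Origin at the centre of its underside, x and y along its sides; tile centres at +-52.5 mm in x and y.
- relief (a point): Centre of the frame, level with its wall tops. A bedded tile does not give when pressed. The loose tile rocks: 2 to 5 N some 25 to 30 mm off its middle tips it 0.07 to 0.13 rad, that edge sinking 3 to 5 mm onto its bed; let go, it springs back level. Pressed within 12 mm of its middle with more than about 8 N it sinks 5 to 7 mm, stops on its bed, stays there and rocks no more.
- tile_1: Plaster tile with an inlaid eight-petal motif, one of four alike, 94 x 94 mm, two by two in the frame, centres 105 mm apart. Origin: centre of its top face; z up, x and y along its edges (as the frame's). All four tops lie 50 mm above the table and level at the start: looks do not tell which is loose. It is the thinnest, hanging in its cell over its bed; it may be any of the four.
- tile_2: Plaster tile with an inlaid eight-petal motif, one of four alike, 94 x 94 mm, two by two in the frame, centres 105 mm apart. Origin: centre of its top face; z up, x and y along its edges (as the frame's). All four tops lie 50 mm above the table and level at the start: looks do not tell which is loose. It is the thinnest, hanging in its cell over its bed; it may be any of the four.
- tile_3: Plaster tile with an inlaid eight-petal motif, one of four alike, 94 x 94 mm, two by two in the frame, centres 105 mm apart. Origin: centre of its top face; z up, x and y along its edges (as the frame's). All four tops lie 50 mm above the table and level at the start: looks do not tell which is loose. It is the thinnest, hanging in its cell over its bed; it may be any of the four.
- tile_4: Plaster tile with an inlaid eight-petal motif, one of four alike, 94 x 94 mm, two by two in the frame, centres 105 mm apart. Origin: centre of its top face; z up, x and y along its edges (as the frame's). All four tops lie 50 mm above the table and level at the start: looks do not tell which is loose. It is the thinnest, hanging in its cell over its bed; it may be any of the four.
- tub: Clear plastic tub standing open end up beside the frame's +y side, 72 mm across, 70 mm high, loose; origin under its middle. Leave it alone.
- brush: Wooden brush lying loose beside the frame's -y side, roughly along the frame's x; origin at its underside near its middle. Leave it alone.
- offcut: Loose white plaster offcut, 55 x 90 x 45 mm high, beyond the frame's +x side; origin under its middle. Leave it alone.

How it is judged:
By the outcome, as a careful person would: the job done as asked, in the order asked, and still so for the second after the job is handed in, while the arm keeps its last pose, push and grip.
It also fails if it takes over 51 s, if anything falls off the work surface, if the arm or the gripper's body presses on something with over 40 N, if the wrist force passes 120 N, or if a joint passes its speed limit or range.

## Robot

A 6-joint arm with a two-finger parallel gripper is mounted at the origin on the work surface. World frame = base frame: x ahead of the robot, y to its left, z up, the work surface at z = 0. Lengths are in mm, angles in rad, forces in N, time in s.
With the tool pointing down it reaches from about 350 to 975 mm from the base axis. Payload 7.1 kg.
Tool frame: the origin (TCP) lies on the front face of the gripper's body, between the roots of the fingers; the fingertips stand 80 mm ahead of it and the grasp point (between the pads) lies 61 mm ahead of it (env.tips_ahead is the distance from the TCP to the fingertips, in mm); z points along the fingers, y is the line along which they close (so a half turn about z gives the same grasp; the last joint's range is limited). The gripper opens to 88 mm and grips with 3 to 60 N. Pads are 20 mm wide; open, the fingers measure 115 mm over their backs; the gripper's body (75 mm by 178 mm) begins 61 mm behind the grasp point.
Start: joints at [1.156, 0.423, 1.63, -0, 1.089, -0.019], TCP at [240.934, 576.677, 302.675] pointing down, gripper open.
Joint ranges: [-3, 3], [-0.9, 2.11], [0.09, 2.58], [-1.31, 4.45], [0.11, 2.69], [-2.54, 2.54]. Speed limits (rad/s): [2.39, 2.39, 3.01, 3.14, 3.14, 3.14].

## Interface

Orientations are given as a unit quaternion [x, y, z, w].
In Python, from station import env, set_gripper, viewer, workorder gives the robot as it stands. Calls block until the motion is done:
- env.reach(position, orientation): joint-space move of the TCP to a pose.
- env.move_l(position, rot=None, rate=150, f_stop=None): straight line of the TCP; rot=None keeps the orientation; rate is the mean speed in mm/s. With f_stop (N) it stops when the force on the tool has changed by that much, and returns True; else False.
- env.move_joints(angles): joint-space move.
- set_gripper(opening): finger opening in mm; the grip force is fixed at half the most; returns when the fingers have stopped.
- env.hold(seconds).
- env.ik(position, orientation): joint angles nearest the present ones, or None.
- env.read_state(): the state.
- viewer.camera(name): name is "scene" or "top" or "wrist"; returns the picture (384x512x3 uint8, blue, green, red); there is no depth.
- viewer.camera_params(name): a dict with "fx", "fy", "cx", "cy" (pixels), "pose" (4x4, takes a point from camera to world coordinates); the wrist camera has in their place "tool_from_camera" (4x4, takes a point from camera to tool coordinates, whose origin is the TCP and whose axes are the flange's). Camera axes: x right, y up, looking along -z (the intrinsics and any distortion apply to the point x, -y, -z); pixel columns grow to the right and rows downward; lengths in mm; the calibration is good to about 2 mm. A picture is of the moment at which its call begins: read the wrist's pose just before it. camera_params takes no time and is no camera call.
A pose or a line that the arm cannot do raises env.IKError and nothing moves.
- workorder.sign_off(): hands the job in; it is judged then, once.
The state is a dict: "time_s": time; "qpos": joint angles; "dq": joint speeds; "tau": joint torques, N m; "tool_pos": TCP position; "orientation": TCP orientation; "force": force on the tool from outside, world axes, zero at the start; "wrist_torque": the same for the moment, N m; "width": finger opening in mm; "grip_force": force on a finger pad.
Only numpy, scipy, OpenCV 4.12 (cv2) and the standard library are available. Lean on these libraries where they do the work, as an engineer would, in place of code of your own. Each camera call takes 0.05 s, during which the arm holds its last target. There are 200 camera calls.

## Working session

There is one attempt and no reset: what is moved stays moved. The work goes in short steps, each a Python script; the robot and the scene stay as the last script left them, time stands still between calls to the robot, and variables do not carry over. Pictures are saved under pics/ and viewed, at most 10 in all, crops included, and the job is handed in when it is done.

```bash
mkdir -p pics; ls
python3 - <<'E'
from station import env,viewer
import cv2,numpy as np
for n in("top","scene"):
    cv2.imwrite(f"pics/{n}0.png",viewer.camera(n))
    p=viewer.camera_params(n);print(n,{k:(np.round(v,3).tolist() if k=='pose' else v) for k,v in p.items()})
print(viewer.camera_params("wrist"))
s=env.read_state();print(s)
E
```

```text
pics
top {'fx': 372.8258910435763, 'fy': 372.8258910435763, 'cx': 256.42470540842805, 'cy': 192.66663286606996, 'pose': [[0.001, 0.997, -0.076, 555.51], [-0.999, 0.004, 0.042, 65.583], [0.042, 0.075, 0.996, 853.061], [0.0, 0.0, 0.0, 1.0]]}
scene {'fx': 428.26867018528, 'fy': 428.26867018528, 'cx': 257.19672730429335, 'cy': 197.70697775794656, 'pose': [[0.431, -0.561, 0.707, 1288.288], [0.902, 0.253, -0.349, -299.765], [0.017, 0.788, 0.615, 637.058], [0.0, 0.0, 0.0, 1.0]]}
{'fx': 280.60698636234736, 'fy': 280.60698636234736, 'cx': 254.95651949642397, 'cy': 190.6428499736448, 'tool_from_camera': array([[-1.05098649e-03,  9.65771697e-01,  2.59391451e-01,
         7.02241916e+01],
       [ 9.99999277e-01,  1.16657173e-03, -2.91668135e-04,
        -7.99199582e-01],
       [-5.84283562e-04,  2.59390957e-01, -9.65772225e-01,
        -8.20917677e+01],
       [ 0.00000000e+00,  0.00000000e+00,  0.00000000e+00,
         1.00000000e+00]])}
{'time_s': 0.1, 'qpos': array([ 1.15595085e+00,  4.23785229e-01,  1.63057931e+00,  1.16607454e-05,
        1.08858549e+00, -1.90016936e-02]), 'dq': array([-0.00200547, -0.00038816, -0.00406597,  0.00021909,  0.0001673 ,
       -0.00062755]), 'tau': array([ 7.08367952e-04, -5.45613778e+01, -2.74330205e+01,  6.46234606e-02,
        1.87375856e-02, -3.26438908e-05]), 'tool_pos': array([240.81581452, 576.33720328, 301.97982113]), 'orientation': array([ 1.96634827e-01,  9.80476560e-01, -6.61670014e-04, -1.51113996e-04]), 'force': array([-0.17402992, -0.15025052, -0.77487233]), 'wrist_torque': array([0.00385991, 0.0021969 , 0.06549778]), 'grip_force': 0.0, 'width': 87.32700485022906}
```

View pics/top0.png

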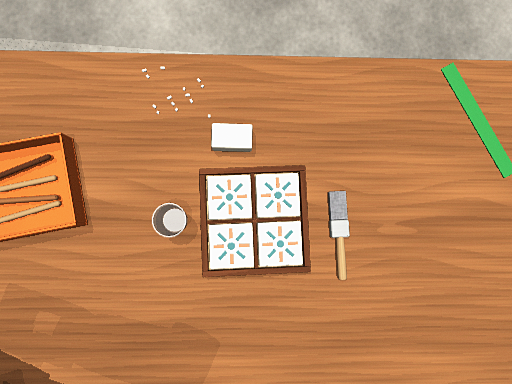

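View pics/scene0.png

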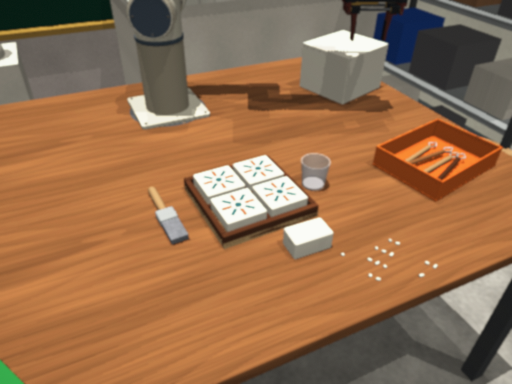

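The top picture shows the frame with tiles at about (230,197), (278,195), (231,246) and (280,243). The tub is at (169,220), the brush at (340,235) and the offcut at (232,137). The scene picture agrees, and nothing stands over the tiles.

```bash
cat > h.py <<'E'
import cv2,numpy as np
from station import env,viewer
from scipy.spatial.transform import Rotation as R
def ray(p,uv,z):
    T=np.array(p["pose"]);d=T[:3,:3]@[(uv[0]-p["cx"])/p["fx"],-(uv[1]-p["cy"])/p["fy"],-1]
    o=T[:3,3];return o+d*(z-o[2])/d[2]
E
python3 - <<'E'
from h import *
for n,box in(("top",(195,160,312,280)),("scene",(180,145,320,240))):
    im=cv2.imread(f"pics/{n}0.png");p=viewer.camera_params(n);x0,y0,x1,y1=box
    h=cv2.cvtColor(im,cv2.COLOR_BGR2HSV)
    m=cv2.inRange(h,(75,70,60),(105,255,255));k=np.zeros_like(m);k[y0:y1,x0:x1]=m[y0:y1,x0:x1]
    if n=="top":
        w=cv2.inRange(h,(0,0,215),(180,45,255));kw=np.zeros_like(w);kw[y0:y1,x0:x1]=w[y0:y1,x0:x1]
        kw=cv2.morphologyEx(kw|k,cv2.MORPH_OPEN,np.ones((3,3)))
        for c in cv2.findContours(kw,cv2.RETR_EXTERNAL,2)[0]:
            if cv2.contourArea(c)<800:continue
            b=cv2.boxPoints(cv2.minAreaRect(c));P=np.array([ray(p,q,50) for q in b])
            e=P[1]-P[0];print("tile",np.round(P.mean(0),1),[round(np.linalg.norm(P[i]-P[i-1]),1) for i in(1,2)],"ang",round(np.degrees(np.arctan2(e[1],e[0]))%90,2))
    N,l,s,c=cv2.connectedComponentsWithStats(k)
    # tile centre dot: the biggest teal blobs
    for i in range(1,N):
        if s[i,4]>=(18 if n=="top" else 8):print(n,s[i,4],c[i].round(1),ray(p,c[i],50).round(1))
E
```

```text
tile [503.4  85.9  50. ] [np.float64(92.9), np.float64(93.1)] ang 2.33
tile [507.9 -18.7  50. ] [np.float64(93.1), np.float64(93.2)] ang 2.9
tile [608.1  89.6  50. ] [np.float64(92.8), np.float64(93.0)] ang 0.36
tile [612.5 -14.3  50. ] [np.float64(93.1), np.float64(92.8)] ang 2.5
top 26 [268.7 186.3] [630.4   5.1  50. ]
top 27 [285.9 185.6] [632.1 -32.3  50. ]
top 22 [219.9 188. ] [626.3 110.5  50. ]
top 24 [237.7 187.2] [628.   72.2  50. ]
top 35 [277.6 194.6] [612.4 -14.3  50. ]
top 36 [229.2 196.5] [607.9  90.4  50. ]
top 27 [238.4 204.9] [590.   70.4  50. ]
top 25 [269.4 203.6] [592.9   3.6  50. ]
top 24 [286.8 203. ] [594.3 -34.1  50. ]
top 24 [220.5 205.8] [587.8 108.7  50. ]
top 25 [270.3 234.6] [526.2   1.7  50. ]
top 27 [288.4 234. ] [527.4 -37.3  50. ]
top 28 [221.5 237. ] [521.2 106.1  50. ]
top 28 [239.5 236. ] [523.3  67.8  50. ]
top 36 [280.  243.4] [507.4 -19.1  50. ]
top 39 [230.9 245.6] [502.9  86.   50. ]
top 25 [271.2 252.9] [ 4.873e+02 -2.000e-01  5.000e+01]
top 25 [289.6 252.2] [488.6 -39.6  50. ]
top 25 [222.2 255.1] [483.  104.3  50. ]
top 24 [240.2 254.2] [484.6  66.2  50. ]
scene 8 [279.4 190.8] [610.9  90.4  50. ]
scene 10 [237.8 204. ] [616.1 -15.   50. ]
```

Tile centres come out 104.7 mm apart, as given, with frame yaw about 2.5° and both cameras within 3 mm. I'll feel the tiles with closed fingers, 27 mm off the middle towards the outer edge.

```bash
cat >> h.py <<'E'
C=np.array([558.,35.6]);a=np.radians(2.5);ux=np.array([np.cos(a),np.sin(a)]);uy=np.array([-ux[1],ux[0]])
TILES={(i,j):C+52.4*(i*ux+j*uy) for i in(-1,1) for j in(-1,1)}
def ori():   # tool down, tool x along -/+ frame x, whichever the last joint likes better
    best=None
    for s in(0,np.pi):
        q=(R.from_euler('z',a+s)*R.from_euler('x',np.pi)).as_quat()
        g=[env.ik([*t,180],q) for t in TILES.values()]
        if all(x is not None for x in g):
            m=max(abs(x[5]) for x in g)
            if best is None or m<best[0]:best=(m,q)
    return best[1]
def st():
    s=env.read_state();return s["time_s"],s["tool_pos"],s["force"]
def feel(xy,f=3.5,zlow=42,rate=8):
    z0=80
    env.move_l([*xy,z0+57],rate=60);env.hold(.2);f0=st()[2][2]
    hit=env.move_l([*xy,z0+zlow],rate=rate,f_stop=f);t,p,F=st()
    print("hit",hit,"tip",(p-[0,0,80]).round(2),"dF",round(F[2]-f0,2),"t",round(t,2),flush=True)
    env.move_l([*p[:2],z0+62],rate=60)
E
python3 - <<'E'
from h import *
set_gripper(0);q=ori();print(q,env.tips_ahead,env.read_state()["width"],st()[0])
k=(1,1);xy=TILES[k]+27*k[0]*ux
env.reach([*xy,152],q);print(st())
feel(xy)
E
```

```text
Traceback (most recent call last):
NameError: name 'set_gripper' is not defined
```

```bash
sed -i 's/import env,viewer/import env,viewer,set_gripper,workorder/' h.py
python3 - <<'E'
from h import *
set_gripper(0);q=ori();print(q,env.tips_ahead,env.read_state()["width"],st()[0])
k=(1,1);xy=TILES[k]+27*k[0]*ux
env.reach([*xy,152],q);print(st())
feel(xy)
E
```

```text
[9.99762027e-01 2.18148850e-02 1.33577646e-18 6.12177683e-17] 80.0 0.403587273702867 1.4417
(3.7333, array([635.02870416,  92.18575215, 152.24105091]), array([ 0.01343802, -0.81941126, -0.86433552]))
hit True tip [635.05  91.42  50.21] dF 5.61 t 5.33
```

The first tile doesn't give. I'll feel the others.

Run:
```python
from h import *
for k in((1,-1),(-1,-1),(-1,1)):
    xy=TILES[k]+27*k[0]*ux;print(k,end=" ")
    env.move_l([*xy,142],rate=120);feel(xy,f=3)
```

```text
(1, -1) hit True tip [639.56 -13.29  48.75] dF 4.86 t 8.23
(-1, -1) hit True tip [480.97 -20.2   50.14] dF 5.61 t 11.53
(-1, 1) hit True tip [476.39  84.5   50.15] dF 4.34 t 14.34
```

Three tiles stopped at 50.1–50.2 mm and tile (+x,−y) at 48.75 mm. I'll confirm it with a stepped press.

Run:
```python
from h import *
k=(1,-1);xy=TILES[k]+27*ux
env.move_l([*xy,142],rate=150);env.move_l([*xy,131.5],rate=60);env.hold(.2);f0=st()[2][2]
for z in np.arange(50.5,45.4,-.7):
    env.move_l([*xy,80+z],rate=8,f_stop=4.5);env.hold(.1);t,p,F=st();print(round(p[2]-80,2),round(F[2]-f0,2),round(t,2))
    if F[2]-f0>5:break
cv2.imwrite("pics/w1.png",viewer.camera("wrist"))
env.move_l([*xy,142],rate=60)
```

```text
50.51 -0.36 17.01
49.91 0.27 17.36
49.25 1.64 17.71
48.56 3.3 18.06
47.88 5.08 18.41
```

View pics/w1.png

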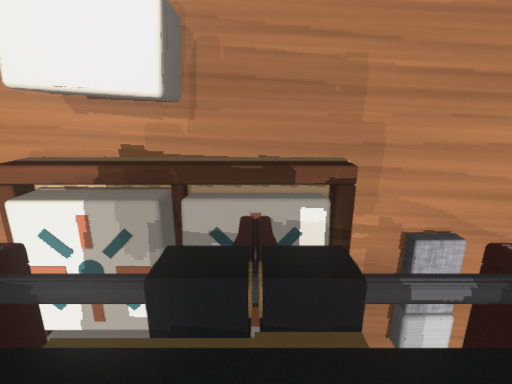

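The tile yields steadily, about 2.5 N/mm, and in the wrist picture its far edge (row ~195) lies lower than its neighbour's (~188). It's the loose one, so I'll press it in the middle.

Run:
```python
from h import *
xy=TILES[(1,-1)]
env.move_l([*xy,142],rate=60);env.move_l([*xy,133],rate=60);env.hold(.2);f0=st()[2][2]
hit=env.move_l([*xy,80+38],rate=8,f_stop=20);env.hold(.5);t,p,F=st();print(hit,(p-[0,0,80]).round(2),F.round(2),f0,t)
cv2.imwrite("pics/w2.png",viewer.camera("wrist"));cv2.imwrite("pics/s2.png",viewer.camera("scene")[130:250,170:330].repeat(4,0).repeat(4,1))
```

```text
True [612.71 -14.48  43.68] [-1.05  0.54  7.16] -0.2689459413662637 21.7167
```

View pics/w2.png

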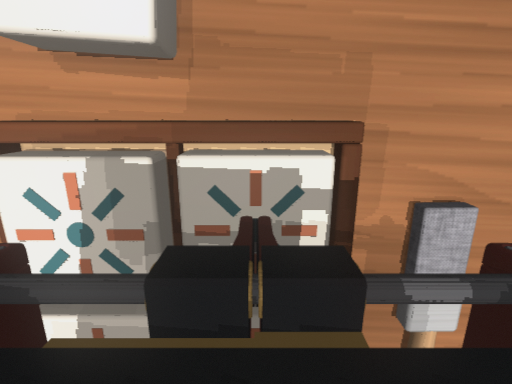

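View pics/s2.png

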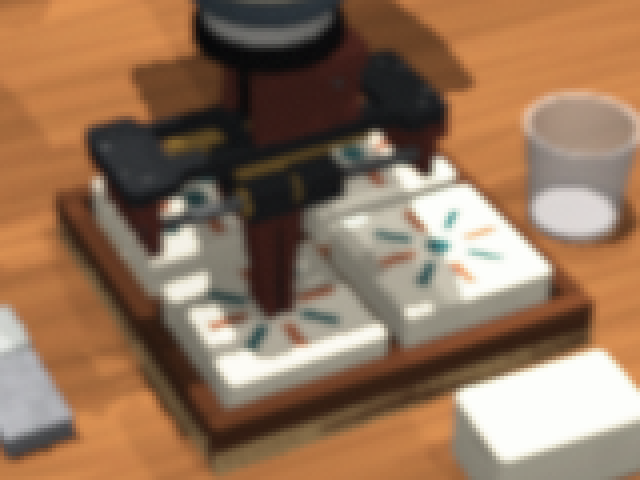

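The fingers are on the tile's centre and it has sunk about 6.4 mm, visibly below its neighbours. The held force has relaxed to 7 N, so I'll press more firmly and check that it has stopped.

Run:
```python
from h import *
p0=st()[1];zc=p0[2]
for i in range(12):
    zc-=.25
    env.move_l([p0[0],p0[1],zc],rate=5);env.hold(.3);t,p,F=st();print(round(zc-80,2),(p-[0,0,80]).round(2),F.round(1),round(t,2))
    if F[2]>18:break
env.hold(1.0);print(st())
```

```text
43.41 [612.89 -14.45  43.71] [-0.7  0.   5.7] 22.38
43.16 [612.9  -14.44  43.68] [-2.1  0.3  6.8] 22.93
42.91 [612.93 -14.43  43.62] [-3.3  0.   9. ] 23.48
42.66 [612.9  -14.47  43.59] [-3.6  0.1 11.4] 24.03
42.41 [612.94 -14.48  43.56] [-3.   0.9 12.2] 24.58
42.16 [612.97 -14.46  43.55] [-5.3 -0.6 15.4] 25.13
41.91 [612.95 -14.49  43.48] [-4.7 -0.6 17.3] 25.68
41.66 [612.96 -14.49  43.47] [-5.8  0.5 19.3] 26.23
(27.2333, array([612.98406025, -14.49392188, 123.48603467]), array([-6.12152897,  0.6101104 , 18.31209284]))
```

The tile is seated at about 43.5 mm and no longer gives, with a steady hold of about 18–19 N on it alone.

```bash
python3 -c "
from station import workorder
print(workorder.sign_off())"
```

```text
the job is handed in; nothing more can be done
None
```

The loose tile was the one on the frame's +x, −y side; I pressed it about 6.5 mm down until it stopped giving, and handed the job in at about 27 s with the closed fingers still holding it at about 18 N.

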